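# Load a vial carrier into the spring-loaded sample feeder

### The arm

A 6-joint arm with a two-finger parallel gripper is mounted at the origin on the work surface. World frame = base frame: x ahead of the robot, y to its left, z up, the work surface at z = 0. Lengths are in mm, angles in rad, forces in N, time in s.
With the tool pointing down it reaches from about 350 to 775 mm from the base axis. Payload 7.3 kg.
Tool frame: the origin (TCP) lies midway between the tips of the shut fingers; the grasp point (between the pads) lies 19 mm behind it; z points along the fingers, y is the line along which they close (so a half turn about z gives the same grasp; the last joint's range is limited). The gripper opens to 92 mm and grips with 3 to 60 N. Pads are 19 mm wide; open, the fingers measure 130 mm over their backs; the gripper's body (75 mm by 190 mm) begins 47 mm behind the grasp point.
Start: joints at [-1.415, 0.342, 1.524, -0, 1.275, -0.146], TCP at [156.073, -501.284, 226.741] pointing down, gripper open.
Joint ranges: [-2.53, 2.53], [-0.77, 2.02], [0.04, 2.7], [-1, 4.14], [0.28, 2.66], [-3.11, 3.11]. Speed limits (rad/s): [2.57, 2.57, 3.14, 3.14, 3.14, 3.14].

### API

Orientations are given as [roll, pitch, yaw] about the fixed x, y, z axes, in that order (R = Rz(yaw) Ry(pitch) Rx(roll)).
In Python, from plant import bot gives the robot as it stands.
- The arm moves only by the tool jog_arm, never from a script. Its arguments are lists of equal length, an entry for each row: "dp": the shift along the tool's x, y, z in m, a list of three; "twist": the turn about the tool's z in degrees. A call has 1 to 10 rows; each row shifts and turns the commanded pose from where the row before left it, along the tool's axes as they then stand; what a row does not reach is not made up. A row lasts 1/8 s, in which the tool goes at most 62.5 mm and 10.7 degrees, less where a joint would pass 70% of its speed; a pose out of reach is approached as far as the arm can. A call is refused whole if a number of a shift passes 0.0625 or a number of a turn 10.7, either way. A call with a gripper value outside its range is refused whole. "jaw" is the finger opening in m, from 0 to 0.0918, set as the call begins (left out, the last holds). The fingers move at their own pace and stop on an object; the grip force is fixed at half the most. Time passes only in rows, so rows that do not move let the fingers close. It gives the time, the measured TCP pose, the force, the opening and the grip force at its end, in the units of the state.
- bot.get_obs(): the state, without advancing time (a new reading comes with each control period).
- bot.capture(name): name is "scene" or "side" or "wrist"; returns the picture (420x560x3 uint8, blue, green, red); there is no depth.
- bot.camera_params(name): a dict with "fx", "fy", "cx", "cy" (pixels), "k1" (the pictures are not rectified: a ray, as slopes to the right and down, at radius r is drawn at 1 + k1 r^2 times it, then the intrinsics apply), "R" (3x3) and "t" (3): a world point X has camera coordinates R X + t. Camera axes: x right, y down, z forward; pixel columns grow to the right and rows downward; lengths in mm; the calibration is good to about 2 mm. A picture is of the moment at which its call begins: read the wrist's pose just before it. camera_params takes no time and is no camera call; for the wrist camera it gives the pose at the moment of the call.
- bot.close_job(): hands the job in; it is judged then, once.
Trained networks look in the newest picture that a camera, given by its name, has taken for a name from the list of things; names that differ only in an ending like _2 or _b are one class to them, and where a whole thing is asked for, a point or a joint stands for the part that bears it (a point fixed in the world has none). Each returns a list of dicts, best first, with "confidence" (0 to 1); they miss things now and then, are a little off and sometimes report something else, mostly with a low value. They report only what shows in the picture. A call takes as long as a camera call. They do not tell look-alikes from the thing itself.
- bot.find_in(camera, label): "bbox" ([centre column, centre row, width, height] in pixels, round what is visible of it).
- bot.masks_of(camera, label): "pixels" (420x560 bool, what is visible of it) and "bbox" ([centre column, centre row, width, height] in pixels, round what is visible of it).
The state is a dict: "time": time; "joint_positions": joint angles; "dq": joint speeds; "tau": joint torques, N m; "tool_pos": TCP position; "tcp_rot": TCP orientation; "contact_force": force on the tool from outside, world axes, zero at the start; "moment": the same for the moment, N m; "grip_width": finger opening in mm; "finger_force": force on a finger pad.
Only numpy, scipy, OpenCV 4.12 (cv2) and the standard library are available. Lean on these libraries where they do the work, as an engineer would, in place of code of your own. Each camera call takes 0.05 s, during which the arm holds its last target. There are 200 camera calls.

### The job

Lift the cover plate straight up off the feeder's two dowels, keeping it level, and lay it flat on the dark bench mat, lengthwise and wholly on the mat, without dropping it. Then stand the carrier that is filled with vials in the feeder's well, and push it down against the spring until the feeder latches it and it stays down by itself. Do not shift the empty carrier or the other things on the bench.

Things in the scene. Friction and masses are not known exactly. Their poses are not given: they have to be found in the camera images.
- well_mouth (a point): Sample feeder, fixed: navy housing, top 170 by 72 mm, 72 mm above the bench, foot plate 200 by 110 mm, an upright rectangular well in its middle. This point is the centre of the well's mouth, level with the housing's top; x along the feeder's long side (towards the dowels), z up. The well is 79 (x) by 41 (y) mm inside; its mouth flares to 90 by 52 mm over the top 10 mm.
- dowel_a (a point): Top of one of the feeder's two upright steel dowels, 10 mm diameter, on an aluminium ear 66 mm from the well's centre along +x; it stands 28 mm above the housing's top, the last 3 mm tapered.
- dowel_b (a point): Top of the other dowel, alike, 66 mm from the well's centre along -x.
- follower (a joint): Sprung plate closing the well from below: metres pushed down. 0 = up, its top 30 mm below the mouth; hard stop at 0.032. Spring 4 N at 0, plus 0.3 N per mm; two pawls in the well's end walls add 2 to 4 N (about 12 N in all at the end). They snap over the shoulders of the carrier's foot at about 0.027 (push to 0.028 to 0.030) and then hold it at about 0.026.
- cover_grip (a point): Cover plate, aluminium, 170 (x) by 72 (y) by 8 mm, lying on the feeder's top over the well, a dowel through the 11.5 mm hole near each end. Black grip bar upright on its middle, 64 (x) by 14 (y) by 36 mm tall. This point is in the bar, on the plate's centre line, 30 mm above the plate's underside, 14 mm below the bar's top; x along the bar, z up. It must rise 28 mm to clear the dowels.
- mat_top (a point): Dark rubber bench mat, fixed, 230 (x) by 140 (y) by 4 mm; this point is the centre of its top face, x along its long side. The cover plate goes here, its long side along the mat's long side.
- full_mid (a point): Centre of the filled vial carrier, 42 mm above its underside and 42 mm below its top; x along its long side, z up. Upright grey plastic block, 84 mm tall, with four white vial caps on top. It enters the well either way round, long side along the feeder's. Standing on the raised follower its underside is 30 mm below the mouth; latched, about 56 mm.
- empty_mid (a point): The empty carrier: the same size and shape as the filled one, but with four dark holes and no caps on its top; to be left alone. The point is its centre, 42 mm above its underside.
- tray: White tray, fixed, 190 (x) by 170 (y) mm, rim 14 mm high, floor 4 mm thick, in which the two carriers stand; origin at the centre of its underside.
- solvent: Amber bottle, 72 mm diameter, 160 mm tall, a bystander; origin at its underside.
- beaker: Glass beaker, 64 mm diameter, 85 mm tall, a bystander; origin at its underside.
- jar: Small glass jar, 48 mm diameter, 60 mm tall, a bystander; origin at its underside.
- screwdriver: Screwdriver lying on the bench, a bystander.
- wrench: Wrench lying on the bench, a bystander.
- tipbox: Grey box with clear lid, 112 by 77 by 59 mm, a bystander; origin at its underside.
- cover: The cover plate as a whole, 0.25 to 0.5 kg: origin at the centre of its underside. It binds on the dowels if tilted.
- full: The filled carrier as a whole, 0.11 to 0.22 kg: origin at the centre of its underside. Foot 74 (x) by 36 (y) by 10 mm high; above it a straight body 54 (x) by 32 (y) mm, up to 74 mm; four caps 6 mm high on that; across the middle of the top a rib 18 (x) by 32 (y) mm, 10 mm high, 4 mm above the caps, to push on.
There are look-alikes about, which are no part of the job. Leave any green or purple look-alike of the full alone.

How it is judged:
By the outcome, as a careful person would: the job done as asked, in the order asked, and still so for the second after the job is handed in, with the robot touching nothing.
It also fails if it takes over 64 s, if anything falls off the work surface, if the arm or the gripper's body presses on something with over 40 N, if the wrist force passes 120 N, or if a joint passes its speed limit or range.

## Working session

There is one attempt and no reset: what is moved stays moved. The work goes in short steps, Python scripts to look and compute and a tool call to move; the robot and the scene stay as the last step left them, time stands still between calls to the robot, and variables do not carry over. Pictures are saved under pics/ and viewed, at most 10 in all, crops included, and the job is handed in when it is done.

Besides the shell and the picture viewer there is one more tool, called after "Call:" as name(argument=value, ...) on one line, values as JSON. jog_arm: Moves the arm, as the interface text tells. Its arguments: {"type":"object","properties":{"dp":{"type":"array"},"twist":{"type":"array"},"jaw":{"type":"number"}},"required":["dp","twist"]}

```bash
ls; mkdir -p pics; python3 - <<'E'
from plant import bot
import cv2, numpy as np
a=bot.capture("scene"); b=bot.capture("side")
cv2.imwrite("pics/s1.png",a); cv2.imwrite("pics/d1.png",b)
print(bot.get_obs())
for c in("scene","side","wrist"): print(c,bot.camera_params(c))
E
```

```text
pics
{'time': 0.1, 'joint_positions': array([-1.41497445e+00,  3.42639517e-01,  1.52489362e+00, -1.05612972e-05,
        1.27540774e+00, -1.45997098e-01]), 'dq': array([-0.00124017,  0.00025857, -0.00288021, -0.00010519, -0.00063589,
        0.00022216]), 'tau': array([ 1.90107348e-03, -4.32006419e+01, -2.44694960e+01,  7.19109247e-02,
        5.26167301e-02, -5.11969688e-05]), 'tool_pos': array([ 156.02434235, -500.90969957,  226.13121315]), 'tcp_rot': array([-3.14025731e+00, -1.86145447e-04,  3.01821934e-01]), 'contact_force': array([ 0.84107847, -0.7804629 ,  0.6649398 ]), 'moment': array([-0.03164093, -0.0209492 ,  0.02259887]), 'finger_force': 0.0, 'grip_width': 91.91385234553255}
scene {'fx': 448.9052774807127, 'fy': 448.9052774807127, 'cx': 271.768124278827, 'cy': 215.15678334602347, 'k1': -0.10295383942511822, 'R': array([[-4.95537530e-01,  8.68586477e-01, -2.97645758e-04],
       [ 4.83242799e-01,  2.75410214e-01, -8.31038875e-01],
       [-7.21747154e-01, -4.11954787e-01, -5.56214257e-01]]), 't': array([ 260.22749335, -175.42425892, 1627.56415101])}
side {'fx': 519.7874489068572, 'fy': 519.7874489068572, 'cx': 275.6139087667931, 'cy': 211.71639763976611, 'k1': -0.14521992985432844, 'R': array([[-0.8639182 , -0.50337036, -0.01623662],
       [-0.34963646,  0.62265018, -0.70004364],
       [ 0.36249096, -0.59910352, -0.71391546]]), 't': array([ 469.83150693,  238.58146571, 1253.73462158])}
wrist {'fx': 311.48911623466887, 'fy': 311.48911623466887, 'cx': 273.5319305961622, 'cy': 205.08323394916482, 'k1': -0.06370267849096083, 'R': array([[ 2.98636048e-01, -9.54366614e-01, -9.36066872e-04],
       [-9.17131928e-01, -2.87255763e-01,  2.76320745e-01],
       [-2.63980184e-01, -8.16608384e-02, -9.61065019e-01]]), 't': array([-524.35145235,  -35.27229772,  390.33672855])}
```

```bash
python3 - <<'E'
from plant import bot
for c in("scene","side"):
  for l in("cover","full","empty_mid","mat_top","well_mouth","tray","dowel_a","solvent","beaker","jar","tipbox"):
    try: print(c,l,[([round(float(v)) for v in d["bbox"]],round(d["confidence"],2)) for d in bot.find_in(c,l)][:4])
    except Exception as e: print(c,l,e)
E
```

```text
scene cover []
scene full [([331, 241, 26, 33], 0.67), ([396, 226, 29, 39], 0.67), ([257, 242, 62, 69], 0.59), ([373, 268, 17, 38], 0.58)]
scene empty_mid [([416, 272, 18, 39], 0.83), ([287, 290, 35, 69], 0.53), ([172, 255, 28, 40], 0.46)]
scene mat_top [([194, 209, 78, 47], 0.95), ([278, 201, 17, 16], 0.16)]
scene well_mouth [([257, 243, 62, 70], 0.71)]
scene tray [([194, 210, 81, 48], 0.35)]
scene dowel_a [([259, 242, 63, 66], 0.61), ([373, 266, 19, 40], 0.25)]
scene solvent [([373, 266, 17, 34], 0.72), ([288, 290, 34, 70], 0.56)]
scene beaker [([171, 254, 30, 40], 0.62), ([258, 243, 64, 69], 0.29), ([137, 242, 58, 43], 0.24), ([193, 209, 78, 46], 0.21)]
scene jar [([323, 217, 17, 24], 0.74), ([353, 326, 58, 68], 0.23)]
scene tipbox [([352, 324, 58, 67], 0.58), ([258, 242, 66, 67], 0.45)]
side cover [([276, 204, 70, 29], 0.96)]
side full [([298, 337, 35, 34], 0.97), ([224, 299, 33, 36], 0.74), ([270, 272, 18, 42], 0.68), ([154, 277, 55, 46], 0.43)]
side empty_mid [([211, 336, 36, 37], 0.94), ([275, 218, 77, 57], 0.26)]
side mat_top [([343, 173, 83, 49], 0.9)]
side well_mouth [([274, 217, 76, 55], 0.85)]
side tray [([218, 326, 103, 82], 0.97)]
side dowel_a [([274, 218, 78, 53], 0.63), ([213, 333, 34, 36], 0.32)]
side solvent [([181, 224, 30, 54], 0.68)]
side beaker [([247, 163, 23, 34], 0.89)]
side jar [([316, 269, 22, 30], 0.68)]
side tipbox [([154, 279, 53, 48], 0.96)]
```

View pics/s1.png

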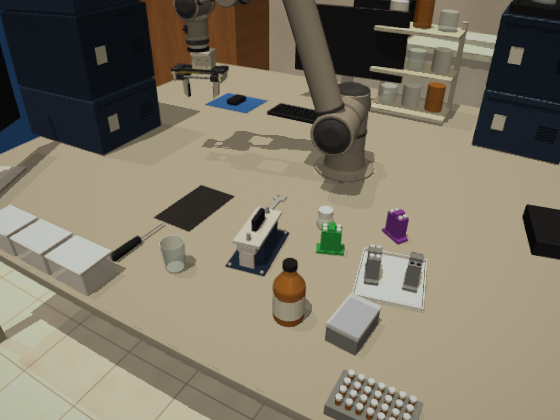

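View pics/d1.png

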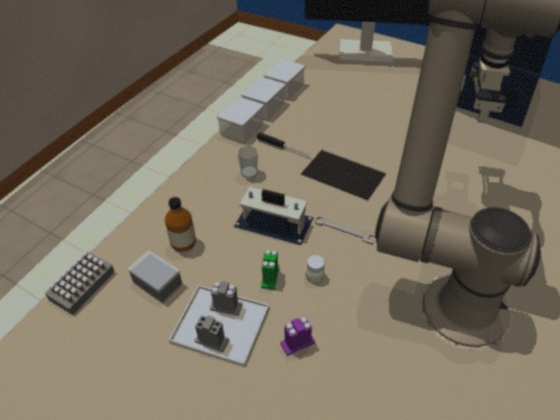

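The scene view shows the feeder with its cover near (258,240), the mat at (195,207), and the tray carriers at (373,265) and (414,272). In the side view these are at (275,205), (343,173), (224,297) and (210,332), and the green and purple look-alikes are also visible. Next I'll get rough positions.

```bash
cat > h.py <<'E'
from plant import bot
import cv2, numpy as np
def rays(cam,px,P=None):
    P=P or bot.camera_params(cam)
    d=(np.atleast_2d(px).astype(float)-[P["cx"],P["cy"]])/[P["fx"],P["fy"]]
    u=d.copy()
    for _ in range(20): u=d/(1+P["k1"]*(u**2).sum(1,keepdims=True))
    v=np.c_[u,np.ones(len(u))]@P["R"]
    return -P["R"].T@P["t"],v
def onz(cam,px,z,P=None):
    c,v=rays(cam,px,P); return (c+v*((z-c[2])/v[:,2])[:,None])[:,:2]
def proj(cam,X,P=None):
    P=P or bot.camera_params(cam)
    c=np.atleast_2d(X)@P["R"].T+P["t"]; u=c[:,:2]/c[:,2:]
    u=u*(1+P["k1"]*(u**2).sum(1,keepdims=True))
    return u*[P["fx"],P["fy"]]+[P["cx"],P["cy"]]
def rect(cam,mask,z,P=None):
    ys,xs=np.nonzero(mask); return cv2.minAreaRect(onz(cam,np.c_[xs,ys],z,P).astype(np.float32))
E
python3 - <<'E'
from h import *
for c,l,z in(("scene","mat_top",4),("side","mat_top",4),("side","cover",80),("side","well_mouth",0),("side","tray",7),("side","full",42),("scene","full",42),("side","empty_mid",42)):
    if c=="scene" : bot.capture(c)
    for d in bot.masks_of(c,l)[:4]: print(c,l,round(d["confidence"],2),[round(v) for v in d["bbox"]],rect(c,d["pixels"],z))
for n,a,b in (("bar",(258,220),(273,198)),("c1",(373,265),(224,297)),("c2",(414,272),(210,332))):
    c1,v1=rays("scene",a);c2,v2=rays("side",b)
    s=np.linalg.lstsq(np.c_[v1[0],-v2[0]],c2-c1,rcond=None)[0]
    print(n,c1+v1[0]*s[0],c2+v2[0]*s[1])
E
```

```text
scene mat_top 0.62 [194, 209, 78, 45] ((482.4703369140625, -299.2334899902344), (144.37152099609375, 234.3390655517578), 89.22405242919922)
side mat_top 0.56 [344, 173, 87, 48] ((478.2926330566406, -303.48382568359375), (148.2932891845703, 235.1123809814453), 89.07313537597656)
side cover 0.94 [275, 204, 73, 28] ((561.53173828125, -20.74677276611328), (173.79177856445312, 89.6001205444336), 8.67348861694336)
side well_mouth 0.64 [274, 219, 78, 54] ((567.6231079101562, -36.07002258300781), (202.44602966308594, 157.8251190185547), 13.474578857421875)
side tray 0.72 [219, 326, 104, 80] ((504.07769775390625, 334.2881164550781), (195.45553588867188, 176.48411560058594), 11.412747383117676)
side tray 0.37 [276, 205, 66, 26] ((599.2008666992188, -82.74443054199219), (179.8636474609375, 90.03759765625), 8.309813499450684)
side tray 0.34 [181, 225, 28, 57] ((793.670166015625, 117.7070083618164), (76.66222381591797, 227.24887084960938), 46.67035675048828)
side full 0.96 [298, 335, 36, 38] ((320.1604309082031, 291.0151672363281), (82.51600646972656, 77.43244934082031), 52.36112594604492)
side f
[... 501 characters left out ...]
04364013672), 12.259063720703125)
scene full 0.77 [374, 265, 17, 38] ((519.6514892578125, 287.1089172363281), (159.48202514648438, 32.34932327270508), 13.83650016784668)
scene full 0.65 [332, 241, 32, 37] ((476.1480712890625, 149.5921630859375), (144.1772918701172, 72.53963470458984), 22.259111404418945)
side empty_mid 0.56 [213, 335, 38, 37] ((488.8684997558594, 379.0518493652344), (91.8061294555664, 78.23078918457031), 10.380797386169434)
bar [562.38296736 -20.3150098   93.90614866] [562.35259218 -20.80354597  94.32039789]
c1 [521.74832721 288.38177528  38.47901233] [521.12624864 284.30546841  40.38206467]
c2 [495.99037345 385.92766579  37.07557013] [495.07416842 380.73608791  38.97497596]
```

Call:
jog_arm(dp=[[0.051,-0.0345,0],[0.051,-0.0345,0],[0.051,-0.0345,0],[0.051,-0.0345,0],[0.051,-0.0345,0],[0.051,-0.0345,0],[0.051,-0.0345,0],[0.051,-0.0345,0],[0.051,-0.0345,0],[0.051,-0.0345,0]], twist=[0,0,0,0,0,0,0,0,0,0])

```text
time: 2.95
tool_pos: [541.6, -18.5, 226.9]
tcp_rot: [3.141, -0.0, 0.302]
contact_force: [0.1, -1.1, -0.3]
grip_width: 91.9
finger_force: 0.0
```

Call:
jog_arm(dp=[[0,0,0],[0,0,0]], twist=[8.7,0])

```text
time: 3.2
tool_pos: [540.5, -19.7, 226.4]
tcp_rot: [3.142, 0.001, 0.153]
contact_force: [-0.6, 0.2, -0.3]
grip_width: 91.8
finger_force: 0.0
```

```bash
python3 - <<'E'
from h import *
o=bot.get_obs(); print(o["time"],o["tool_pos"],o["tcp_rot"])
P=bot.camera_params("wrist"); a=bot.capture("wrist"); cv2.imwrite("pics/w1.png",a)
np.save("P1.npy",P,allow_pickle=True)
for l,z in(("cover",80),("well_mouth",72),("mat_top",4)):
    for d in bot.masks_of("wrist",l)[:2]: print(l,round(d["confidence"],2),d["bbox"],rect("wrist",d["pixels"],z,P))
E
```

```text
3.2 [540.52678537 -19.65275107 226.39476437] [3.14156506e+00 6.09911768e-04 1.52568870e-01]
cover 0.94 [279.2, 167.0, 79.7, 172.0] ((563.40673828125, -20.688949584960938), (170.72911071777344, 73.89307403564453), 9.122061729431152)
cover 0.61 [538.3, 90.3, 43.4, 152.3] ((681.8456420898438, -269.2156066894531), (144.89895629882812, 23.394926071166992), 4.971376419067383)
well_mouth 0.97 [277.1, 159.2, 96.5, 172.7] ((568.9183349609375, -18.98483657836914), (172.6682891845703, 90.93426513671875), 9.501897811889648)
mat_top 0.9 [481.5, 215.9, 129.0, 106.6] ((520.6338500976562, -304.09423828125), (142.78070068359375, 149.69168090820312), 89.33643341064453)
```

View pics/w1.png

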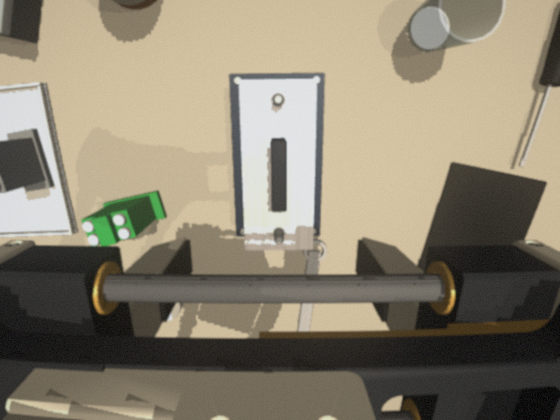

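The wrist view shows the cover plate at centre (279,155), the bar top at about (279,175), and the dowels at (278,100) and (279,234). I'll cross-check using the bar top and the dowel tops.

```bash
python3 - <<'E'
from h import *
P=np.load("P1.npy",allow_pickle=True).item()
a=cv2.imread("pics/w1.png")
m=((a.max(2)<45)*255).astype(np.uint8); m[:, :262]=0;m[:,295:]=0;m[:125]=0;m[216:]=0
n,lab,st,ce=cv2.connectedComponentsWithStats(m); i=1+st[1:,4].argmax(); print(st[i],rect("wrist",lab==i,116,P))
d=onz("wrist",[(278,99),(279,233.5)],100,P); print(d, d.mean(0), np.linalg.norm(d[0]-d[1]), np.degrees(np.arctan2(*(d[0]-d[1])[::-1])))
E
```

```text
Traceback (most recent call last):
ValueError: attempt to get argmax of an empty sequence
```

```bash
python3 - <<'E'
from h import *
P=np.load("P1.npy",allow_pickle=True).item()
a=cv2.imread("pics/w1.png"); print(a[175,265:295].max(1))
m=((a.max(2)<90)*255).astype(np.uint8); m[:, :262]=0;m[:,295:]=0;m[:125]=0;m[216:]=0
n,lab,st,ce=cv2.connectedComponentsWithStats(m); i=1+st[1:,4].argmax(); print(st[i],rect("wrist",lab==i,116,P))
d=onz("wrist",[(278,99),(279,233.5)],100,P); print(d, d.mean(0), np.linalg.norm(d[0]-d[1]), np.degrees(np.arctan2(*(d[0]-d[1])[::-1])))
E
```

```text
[227 226 205 181 167 150 105  75  73  77  76  73  75  73  77  77  77  79
  76  74  81 141 207 227 227 227 227 229 229 228]
[272 139  14  72 997] ((565.0725708007812, -20.30821990966797), (62.935768127441406, 11.709817886352539), 8.845925331115723)
[[629.00341848  -9.81495856]
 [505.55876223 -30.44791422]] [567.28109036 -20.13143639] 125.15710932430706 9.488894961334204
```

Call:
jog_arm(dp=[[0.0231,0.0044,0.02],[0,0,0.035],[0,0,0.025],[0,0,0]], twist=[-0.4,0,0,0])

```text
time: 3.9
tool_pos: [562.6, -21.7, 145.2]
tcp_rot: [-3.14, 0.004, 0.157]
contact_force: [-0.5, -0.2, -0.9]
grip_width: 91.6
finger_force: 0.0
```

```bash
python3 - <<'E'
from h import *
o=bot.get_obs(); print(o["time"],o["tool_pos"],o["tcp_rot"])
P=bot.camera_params("wrist"); a=bot.capture("wrist"); cv2.imwrite("pics/w2.png",a)
np.save("P2.npy",P,allow_pickle=True)
for l,z in(("cover",80),):
    for d in bot.masks_of("wrist",l)[:2]: print(l,round(d["confidence"],2),d["bbox"],rect("wrist",d["pixels"],z,P))
x,y,_=o["tool_pos"]; print(proj("wrist",[[x,y,116],[x,y,80],[x+8,y,116]],P))
E
```

```text
3.9 [562.62917167 -21.71692258 145.17402021] [-3.14036611  0.00385182  0.15670879]
cover 0.96 [271.8, 207.8, 105.8, 217.3] ((563.2958374023438, -20.810340881347656), (171.5300750732422, 73.1004409790039), 9.526265144348145)
cover 0.42 [93.0, 3.2, 37.4, 1.8] ((690.8406982421875, 119.43733215332031), (3.10988712310791, 24.13399314880371), 5.955601215362549)
[[273.75241071 235.78779088]
 [273.75123621 217.94226849]
 [275.7318864  224.24617131]]
```

View pics/w2.png

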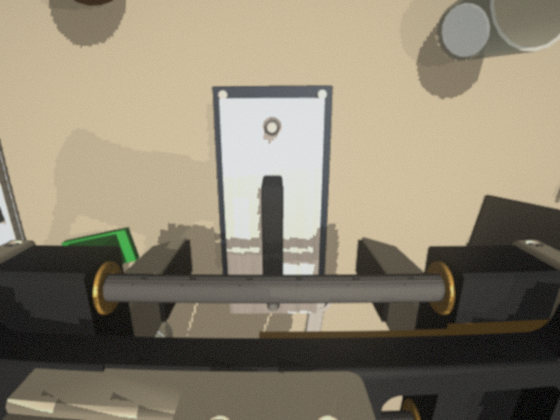

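The bar is centred about 1 mm to the left of the gripper's centreline in the picture, so I'll correct for that and descend.

Call:
jog_arm(dp=[[0.001,-0.001,0.02],[0,0,0.025],[0,0,0.015],[0,0,0]], twist=[-0.2,0,0,0])

```text
time: 4.5
tool_pos: [564.7, -20.1, 86.7]
tcp_rot: [-3.141, 0.001, 0.16]
contact_force: [0.1, -0.9, 1.5]
grip_width: 91.4
finger_force: 0.0
```

Call:
jog_arm(dp=[[0,0,0],[0,0,0],[0,0,0],[0,0,0],[0,0,0],[0,0,0],[0,0,0],[0,0,0]], twist=[0,0,0,0,0,0,0,0], jaw=0.0)

```text
time: 5.5
tool_pos: [564.8, -20.1, 86.6]
tcp_rot: [3.142, 0.0, 0.16]
contact_force: [0.2, 0.7, -0.6]
grip_width: 16.5
finger_force: 0.0
```

Call:
jog_arm(dp=[[0,0,0],[0,0,0],[0,0,0],[0,0,0]], twist=[0,0,0,0])

```text
time: 6.0
tool_pos: [564.8, -20.1, 86.7]
tcp_rot: [3.141, 0.0, 0.16]
contact_force: [0.3, -0.3, -0.5]
grip_width: 14.0
finger_force: 30.0
```

Call:
jog_arm(dp=[[0,0,-0.002],[0,0,-0.003],[0,0,-0.004],[0,0,-0.005],[0,0,-0.005],[0,0,-0.005]], twist=[0,0,0,0,0,0])

```text
time: 6.75
tool_pos: [564.9, -20.1, 111.2]
tcp_rot: [3.141, -0.0, 0.16]
contact_force: [0.4, 0.5, -3.8]
grip_width: 14.0
finger_force: 30.0
```

Call:
jog_arm(dp=[[0,0,-0.015],[0,0,-0.03],[0,0,-0.015],[-0.0215,0.0441,0],[-0.0215,0.0441,0],[-0.0215,0.0441,0],[-0.0215,0.0441,0],[-0.0215,0.0441,0],[-0.0215,0.0441,0],[0,0,0]], twist=[0,0,0,0,0,0,0,0,0,0])

```text
time: 8.0
tool_pos: [478.5, -305.2, 170.8]
tcp_rot: [3.14, 0.0, 0.156]
contact_force: [0.4, 1.0, -3.3]
grip_width: 13.7
finger_force: 30.0
```

Call:
jog_arm(dp=[[0,0,0],[0,0,0],[0,0,0.02],[0,0,0.03],[0,0,0.03],[0,0,0.02],[0,0,0]], twist=[5,4.9,0,0,0,0,0])

```text
time: 8.88
tool_pos: [479.1, -300.3, 69.4]
tcp_rot: [-3.139, 0.003, -0.012]
contact_force: [-0.7, 0.7, -2.6]
grip_width: 14.0
finger_force: 30.0
```

```bash
python3 - <<'E'
from h import *
o=bot.get_obs(); print(o["time"],o["tool_pos"],o["tcp_rot"],o["grip_width"])
P=bot.camera_params("wrist"); a=bot.capture("wrist"); b=bot.capture("side")
for c,l,z in(("wrist","mat_top",4),("wrist","cover",65),("side","mat_top",4),("side","cover",65)):
    for d in bot.masks_of(c,l)[:1]: print(c,l,round(d["confidence"],2),d["bbox"],rect(c,d["pixels"],z,P if c=="wrist" else None))
cv2.imwrite("pics/wd3.png",np.hstack([a[::1,80:480],b[60:480,200:520][:360].repeat(1,0) if 0 else cv2.copyMakeBorder(b[60:420,160:520],0,60,0,0,0)]))
E
```

```text
8.875 [ 479.06440531 -300.32813669   69.42285522] [-3.13904652e+00  2.92849248e-03 -1.16669207e-02] 13.955481335070017
wrist mat_top 0.95 [280.6, 147.3, 211.2, 193.3] ((525.5502319335938, -305.0041809082031), (139.94773864746094, 139.32244873046875), 88.7872543334961)
wrist cover 0.9 [275.4, 215.8, 142.6, 236.8] ((494.24090576171875, -300.162353515625), (71.94666290283203, 138.1805877685547), 89.3180923461914)
side mat_top 0.58 [340.5, 179.5, 79.0, 40.8] ((478.09259033203125, -301.6678161621094), (144.40284729003906, 233.5854034423828), 88.82028198242188)
side cover 0.65 [346.8, 163.3, 59.6, 19.5] ((473.10260009765625, -302.8089294433594), (90.75653076171875, 169.5089874267578), 87.19279479980469)
```

View pics/wd3.png

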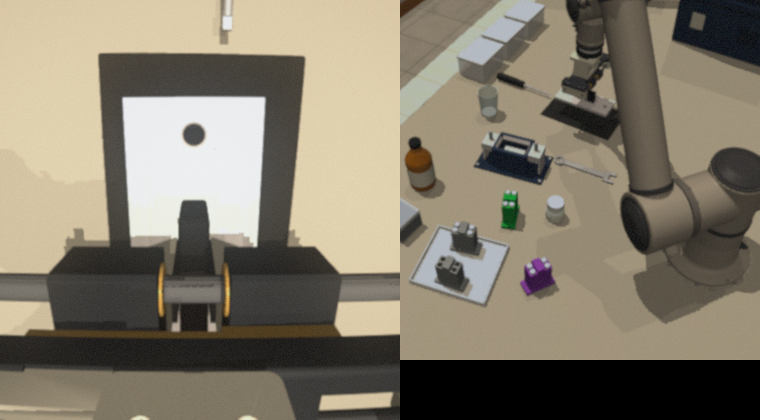

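The plate is level and centred over the mat, and the well is open. The nearer carrier at side-picture crop position (462,235) looks capped. Now I'll lower the plate.

Call:
jog_arm(dp=[[0,0.002,0.015],[0,0,0.018],[0,0,0.01],[0,0,0.004],[0,0,0.002],[0,0,0]], twist=[0,0,0,0,0,0])

```text
time: 9.93
tool_pos: [479.9, -304.0, 22.0]
tcp_rot: [3.141, -0.0, -0.012]
contact_force: [0.9, -0.0, -3.4]
grip_width: 13.6
finger_force: 30.0
```

Call:
jog_arm(dp=[[0,0,0.001],[0,0,0.001],[0,0,0]], twist=[0,0,0])

```text
time: 10.3
tool_pos: [479.7, -303.9, 19.7]
tcp_rot: [3.142, 0.0, -0.012]
contact_force: [0.3, 0.1, -3.3]
grip_width: 13.5
finger_force: 30.0
```

Call:
jog_arm(dp=[[0,0,0.001],[0,0,0]], twist=[0,0])

```text
time: 10.55
tool_pos: [479.7, -303.9, 18.7]
tcp_rot: [3.141, -0.0, -0.012]
contact_force: [0.5, -0.1, -2.6]
grip_width: 13.9
finger_force: 30.0
```

Call:
jog_arm(dp=[[0,0,0.0007],[0,0,0]], twist=[0,0])

```text
time: 10.8
tool_pos: [479.7, -303.9, 18.7]
tcp_rot: [3.141, -0.0, -0.012]
contact_force: [-2.5, 1.9, 5.2]
grip_width: 14.1
finger_force: 30.0
```

Call:
jog_arm(dp=[[0,0,0],[0,0,0],[0,0,0],[0,0,0],[0,0,-0.03],[0,0,-0.06],[0,0,-0.06],[0,0,-0.06]], twist=[0,0,0,0,0,0,0,0], jaw=0.0918)

```text
time: 11.8
tool_pos: [479.5, -303.7, 230.0]
tcp_rot: [3.141, -0.0, -0.012]
contact_force: [1.3, -0.6, -0.5]
grip_width: 88.6
finger_force: 0.0
```

Call:
jog_arm(dp=[[0,-0.06,0],[0,-0.06,0],[0,-0.06,0],[0,-0.06,0],[0,-0.06,0],[0,-0.06,0],[0,-0.06,0],[0,-0.06,0],[0,-0.06,0],[0,-0.04,0]], twist=[0,0,0,0,0,0,0,0,0,0])

```text
time: 13.05
tool_pos: [486.4, 278.7, 227.9]
tcp_rot: [-3.141, -0.0, -0.011]
contact_force: [1.1, -0.6, 1.1]
grip_width: 91.7
finger_force: 0.0
```

```bash
python3 - <<'E'
from h import *
bot.capture("side")
o=bot.get_obs(); print(o["time"],o["tool_pos"],o["tcp_rot"],o["grip_width"])
P=bot.camera_params("wrist"); a=bot.capture("wrist"); cv2.imwrite("pics/w4.png",a); np.save("P4.npy",P,allow_pickle=True)
for c,l,z in(("wrist","full",74),("wrist","empty_mid",74),("side","cover",12),("side","mat_top",4),("wrist","tray",14)):
    for d in bot.masks_of(c,l)[:3]: print(c,l,round(d["confidence"],2),d["bbox"],rect(c,d["pixels"],z,P if c=="wrist" else None))
E
```

```text
13.1 [486.02789037 282.39033701 227.70636245] [-3.13865963e+00 -4.75847111e-05 -8.70096056e-03] 91.79941368589512
wrist full 0.89 [270.6, 320.4, 46.5, 29.8] ((332.6281433105469, 285.81201171875), (59.31779861450195, 38.938316345214844), 89.84275817871094)
wrist full 0.77 [387.8, 194.5, 81.7, 64.2] ((478.04473876953125, 163.67172241210938), (60.419578552246094, 75.57481384277344), 21.491031646728516)
wrist full 0.59 [268.8, 153.7, 46.0, 68.3] ((523.5020141601562, 287.5501708984375), (64.9887924194336, 35.017051696777344), 17.0701847076416)
side cover 0.8 [345.8, 173.8, 59.5, 28.2] ((475.4261169433594, -305.5769348144531), (93.71788787841797, 174.88372802734375), 86.08138275146484)
side cover 0.69 [315.6, 268.1, 17.7, 26.1] ((380.82305908203125, 77.74121856689453), (46.45653533935547, 88.88760375976562), 26.624513626098633)
side cover 0.53 [281.1, 220.1, 58.6, 54.8] ((541.262451171875, -38.29872131347656), (158.25318908691406, 159.96087646484375), 9.041766166687012)
side mat_top 0.88 [343.4, 174.7, 83.1, 48.3] ((476.937255859375, -303.5068054199219), (140.62095642089844, 229.1295166015625), 88.4599838256836)
side mat_top 0.43 [212.7, 334.8, 34.0, 39.1] ((507.43878173828125, 361.5303955078125), (94.31637573242188, 82.77346801757812), 10.380830764770508)
side mat_top 0.21 [345.6, 228.8, 62.5, 26.2] ((378.49884033203125, -92.84806823730469), (180.28851318359375, 39.659881591796875), 4.023902893066406)
wrist tray 0.7 [230.8, 157.4, 173.8, 180.8] ((505.49578857421875, 333.25323486328125), (191.3385772705078, 170.29176330566406), 11.596403121948242)
```

View pics/w4.png

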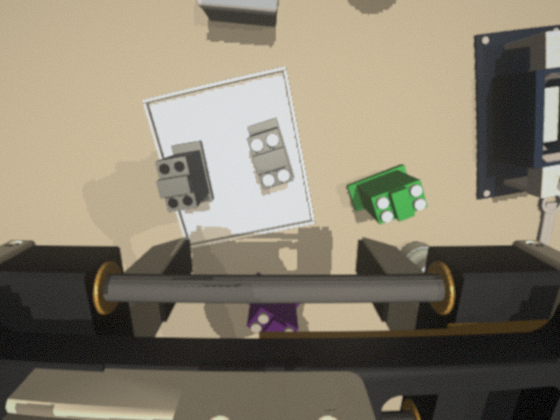

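The full carrier has its four white caps near (258,145), (272,140), (268,180) and (283,176). The empty one has dark holes at (178,185). I'll measure the full carrier precisely.

```bash
python3 - <<'E'
from h import *
P=np.load("P4.npy",allow_pickle=True).item()
a=cv2.imread("pics/w4.png"); g=cv2.cvtColor(a,cv2.COLOR_BGR2GRAY)
pts=[]
for u,v in((258,145),(272,140),(268,180),(283,176)):
    w=g[v-9:v+10,u-9:u+10].astype(float); 
    c=cv2.HoughCircles(cv2.resize(g[v-9:v+10,u-9:u+10],None,fx=4,fy=4,interpolation=2),cv2.HOUGH_GRADIENT,1,100,param1=80,param2=8,minRadius=16,maxRadius=34)
    pts.append([u-9+(c[0,0,0]+.5)/4-.5,v-9+(c[0,0,1]+.5)/4-.5]); print(pts[-1],c[0,0,2]/4)
X=onz("wrist",pts,84,P); print(X,X.mean(0)); m1=X[:2].mean(0);m2=X[2:].mean(0); print(np.degrees(np.arctan2(*(m1-m2)[::-1])),np.linalg.norm(m1-m2),np.linalg.norm(X[0]-X[1]))
E=onz("wrist",[(176,180)],84,P); print("empty",E)
E
```

```text
[np.float32(256.5), np.float32(144.25)] 5.975
[np.float32(272.0), np.float32(139.25)] 6.3
[np.float32(268.0), np.float32(179.75)] 5.75
[np.float32(283.0), np.float32(175.25)] 6.075
[[534.53111904 298.79297492]
 [539.1352684  283.91005852]
 [499.84075189 288.19052873]
 [504.23882245 273.40295933]] [519.43649045 286.07413037]
16.875464762222634 36.35910293281287 15.578812282619534
empty [[500.3747492  379.59612504]]
```

Call:
jog_arm(dp=[[0.033,-0.004,0],[0,0,0],[0,0,0.03],[0,0,0.04],[0,0,0],[0,0,0]], twist=[0,-8.8,-8.7,0,0,0], jaw=0.065)

```text
time: 14.15
tool_pos: [520.9, 279.3, 159.6]
tcp_rot: [-3.142, -0.002, 0.292]
contact_force: [0.5, 0.1, -0.2]
grip_width: 65.2
finger_force: 0.0
```

```bash
python3 - <<'E'
from h import *
o=bot.get_obs(); print(o["time"],o["tool_pos"],o["tcp_rot"],o["grip_width"])
P=bot.camera_params("wrist"); a=bot.capture("wrist"); cv2.imwrite("pics/w5.png",a); np.save("P5.npy",P,allow_pickle=True)
x,y,_=o["tool_pos"]
c,s=np.cos(.295),np.sin(.295)
print(proj("wrist",[[519.4,286.1,88],[519.4+18*c,286.1+18*s,84],[x,y,88]],P))
for l in ("full",):
    for d in bot.masks_of("wrist",l)[:3]: print(l,round(d["confidence"],2),d["bbox"])
E
```

```text
14.15 [520.90042873 279.26860172 159.57858517] [-3.14158677e+00 -2.03666410e-03  2.91840991e-01] 65.16748724098676
[[264.61470972 215.22484929]
 [264.53306264 191.41783178]
 [273.61093906 215.88591233]]
full 0.8 [263.0, 198.6, 44.0, 85.5]
full 0.79 [207.1, 328.4, 38.0, 21.5]
full 0.54 [380.9, 253.0, 14.1, 12.4]
```

View pics/w5.png

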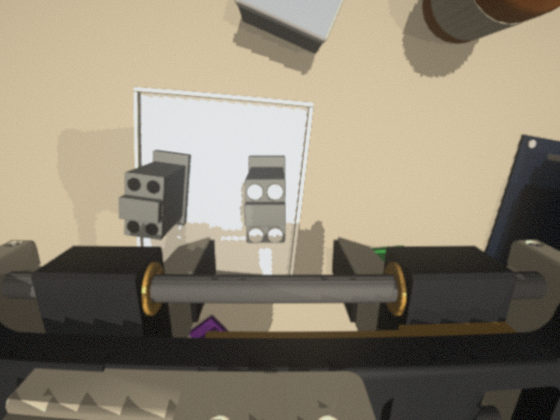

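The carrier sits vertically in the picture, centred at column 265 while the gripper is at 273.6. I'll shift about 6 mm left and descend.

Call:
jog_arm(dp=[[0,-0.0064,0],[0,0,0.03],[0,0,0.04],[0,0,0.03],[0,0,0.01],[0,0,0]], twist=[0,0,0,0,0,0])

```text
time: 15.0
tool_pos: [518.3, 286.2, 48.4]
tcp_rot: [3.142, -0.0, 0.293]
contact_force: [-1.3, -0.3, -0.2]
grip_width: 65.0
finger_force: 0.0
```

Call:
jog_arm(dp=[[0,0,0],[0,0,0],[0,0,0],[0,0,0],[0,0,0],[0,0,0]], twist=[0,0,0,0,0,0], jaw=0.0)

```text
time: 15.75
tool_pos: [518.2, 285.9, 48.3]
tcp_rot: [3.142, -0.0, 0.293]
contact_force: [-1.1, -0.2, 4.1]
grip_width: 32.1
finger_force: 30.0
```

Call:
jog_arm(dp=[[0,0,-0.015],[0,0,-0.045],[0,0,-0.06],[0,0,-0.03],[-0.0074,0.051,0],[-0.0074,0.051,0],[-0.0074,0.051,0],[-0.0074,0.051,0],[-0.0074,0.051,0],[-0.0074,0.051,0]], twist=[0,0,0,0,0,0,0,0,0,0])

```text
time: 17.0
tool_pos: [563.9, -21.6, 198.7]
tcp_rot: [3.141, -0.0, 0.293]
contact_force: [0.6, -0.2, -1.6]
grip_width: 32.1
finger_force: 30.0
```

Call:
jog_arm(dp=[[0,0,0],[0,0,0],[0,0,0]], twist=[7.6,0,0])

```text
time: 17.38
tool_pos: [563.8, -19.4, 198.3]
tcp_rot: [3.142, -0.0, 0.164]
contact_force: [-0.1, 0.1, -1.3]
grip_width: 31.7
finger_force: 30.0
```

```bash
python3 - <<'E'
from h import *
o=bot.get_obs(); print(o["time"],o["tool_pos"],o["tcp_rot"],o["grip_width"],o["contact_force"])
P=bot.camera_params("wrist"); a=bot.capture("wrist"); cv2.imwrite("pics/w6.png",a); np.save("P6.npy",P,allow_pickle=True)
for l,z in (("well_mouth",72),):
    for d in bot.masks_of("wrist",l)[:1]: print(l,round(d["confidence"],2),d["bbox"],rect("wrist",d["pixels"],z,P))
x,y,_=o["tool_pos"]
c,s=np.cos(.16),np.sin(.16)
print(proj("wrist",[[564.5+u*c,-20.3+u*s,z] for u,z in((66,100),(45,72),(85,72),(-66,100))],P))
E
```

```text
17.375 [563.84052588 -19.37922032 198.28582601] [ 3.14158719e+00 -8.28700349e-05  1.63610522e-01] 31.691752499903323 [-0.06474866  0.13380325 -1.27165089]
well_mouth 0.65 [275.6, 170.8, 31.4, 16.9] ((591.8656616210938, -15.584888458251953), (11.129680633544922, 30.45258331298828), 9.445708274841309)
[[275.28640855 126.42122187]
 [274.94972186 149.15966057]
 [275.23321605 103.18993092]
 [274.33266105 274.48599866]]
```

View pics/w6.png

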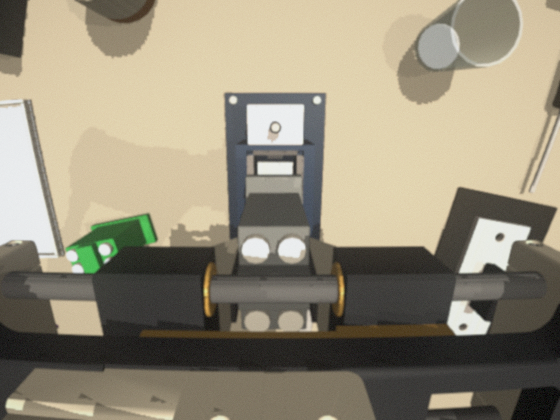

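The far dowel at (275,127) and the mouth edge at row 150 match the predictions, so the well pose is confirmed. The carrier is centred at column 273.5. I'll check its x offset in the grip.

```bash
python3 - <<'E'
from h import *
P=np.load("P6.npy",allow_pickle=True).item()
a=cv2.imread("pics/w6.png"); g=cv2.cvtColor(a,cv2.COLOR_BGR2GRAY)
q=[]
for u,v in((256,251),(291,251)):
    c=cv2.HoughCircles(cv2.resize(g[v-22:v+23,u-19:u+20],None,fx=3,fy=3,interpolation=2),cv2.HOUGH_GRADIENT,1,200,param1=80,param2=8,minRadius=30,maxRadius=52)[0,0]/3
    q.append([u-19+c[0],v-22+c[1]]); print(q[-1],c[2])
X=onz("wrist",q,198.3-44.3+80,P)-[563.84,-19.38]; c,s=np.cos(.162),np.sin(.162)
print(X@[[c,-s],[s,c]])   # x fwd, y left
E
```

```text
[np.float32(255.5), np.float32(249.5)] 13.966667
[np.float32(291.5), np.float32(250.5)] 13.366666
[[19.60522192  7.90343499]
 [19.18311075 -7.49761998]]
```

Call:
jog_arm(dp=[[-0.0009,0.001,0],[0,0,0.025],[0,0,0.035],[0,0,0.015],[0,0,0]], twist=[0.2,0,0,0,0])

```text
time: 18.1
tool_pos: [562.8, -20.9, 122.4]
tcp_rot: [-3.141, 0.002, 0.157]
contact_force: [0.1, 1.6, -1.4]
grip_width: 32.1
finger_force: 30.0
```

Call:
jog_arm(dp=[[0,0,0.005],[0,0,0.005],[0,0,0.005],[0,0,0.004],[0,0,0]], twist=[0,0,0,0,0])

```text
time: 18.73
tool_pos: [563.0, -21.1, 103.7]
tcp_rot: [-3.141, 0.001, 0.157]
contact_force: [-0.5, -0.7, -1.4]
grip_width: 31.5
finger_force: 30.0
```

Call:
jog_arm(dp=[[0,0,0.004],[0,0,0.004],[0,0,0.004],[0,0,0.004],[0,0,0]], twist=[0,0,0,0,0])

```text
time: 19.35
tool_pos: [563.0, -21.1, 87.6]
tcp_rot: [-3.141, 0.001, 0.157]
contact_force: [-0.1, 0.2, -1.1]
grip_width: 32.0
finger_force: 30.0
```

Call:
jog_arm(dp=[[0,0,0.002],[0,0,0.001],[0,0,0]], twist=[0,0,0])

```text
time: 19.73
tool_pos: [563.4, -21.1, 85.4]
tcp_rot: [3.141, -0.001, 0.157]
contact_force: [-1.1, -0.7, 1.7]
grip_width: 32.1
finger_force: 30.0
```

Call:
jog_arm(dp=[[0,0,0],[0,0,0],[0,0,0],[0,0,0],[0,0,-0.015],[0,0,-0.03],[0,0,-0.02],[0,0,0]], twist=[0,0,0,0,0,0,0,0], jaw=0.07)

```text
time: 20.72
tool_pos: [564.5, -21.3, 152.4]
tcp_rot: [3.14, -0.004, 0.157]
contact_force: [-0.4, 0.1, -0.1]
grip_width: 70.0
finger_force: 0.0
```

Call:
jog_arm(dp=[[0.0012,0,0],[0,0,0],[0,0,0],[0,0,0],[0,0,0],[0,0,0],[0,0,0],[0,0,0],[0,0,0]], twist=[0,0,0,0,0,0,0,0,0], jaw=0.0)

```text
time: 21.85
tool_pos: [564.4, -20.9, 150.0]
tcp_rot: [3.142, -0.0, 0.157]
contact_force: [-0.8, -0.3, -0.4]
grip_width: 0.7
finger_force: 0.0
```

```bash
python3 - <<'E'
from h import *
o=bot.get_obs(); print(o["time"],o["tool_pos"],o["tcp_rot"],o["grip_width"],o["contact_force"])
a=bot.capture("wrist");b=bot.capture("side"); 
cv2.imwrite("pics/w7.png",np.hstack([a[60:360,90:450],cv2.resize(b[150:270,200:360],None,fx=2.5,fy=2.5)]))
E
```

```text
21.85 [564.41433734 -20.89056003 150.01469479] [ 3.14151680e+00 -3.32616492e-05  1.56948916e-01] 0.7170443072267131 [-0.78601717 -0.25461344 -0.36385371]
```

View pics/w7.png

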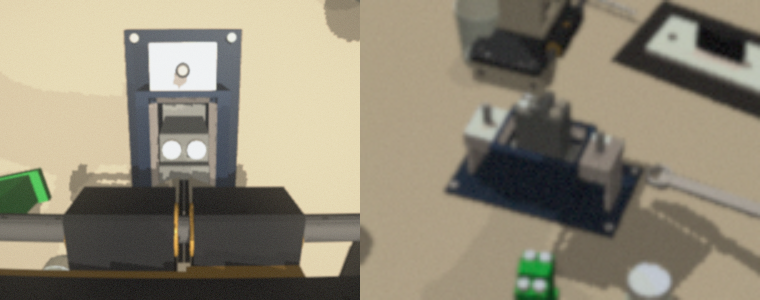

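The carrier stands upright in the well and the fingers are shut over its rib. The cover lies on the mat. Now I'll push.

Call:
jog_arm(dp=[[0,0,0.015],[0,0,0.007],[0,0,0.003],[0,0,0.003],[0,0,0.003],[0,0,0]], twist=[0,0,0,0,0,0])

```text
time: 22.7
tool_pos: [564.3, -20.9, 119.2]
tcp_rot: [3.141, -0.0, 0.157]
contact_force: [-1.8, 0.3, 4.7]
grip_width: 0.4
finger_force: 2.1
```

Call:
jog_arm(dp=[[0,0,0.004],[0,0,0.004],[0,0,0.004],[0,0,0.003],[0,0,0]], twist=[0,0,0,0,0])

```text
time: 23.32
tool_pos: [564.5, -20.9, 104.7]
tcp_rot: [3.141, -0.001, 0.157]
contact_force: [-2.7, -0.6, 7.4]
grip_width: 0.3
finger_force: 3.6
```

Call:
jog_arm(dp=[[0,0,0.003],[0,0,0.002],[0,0,0.0015],[0,0,0.001],[0,0,0]], twist=[0,0,0,0,0])

```text
time: 23.95
tool_pos: [564.7, -21.0, 97.7]
tcp_rot: [3.141, -0.001, 0.157]
contact_force: [-2.9, -0.5, 10.8]
grip_width: 0.4
finger_force: 5.3
```

Call:
jog_arm(dp=[[0,0,0.001],[0,0,0],[0,0,0]], twist=[0,0,0])

```text
time: 24.32
tool_pos: [564.7, -20.9, 96.8]
tcp_rot: [3.141, -0.001, 0.157]
contact_force: [-3.8, -0.4, 11.4]
grip_width: 0.3
finger_force: 5.4
```

Call:
jog_arm(dp=[[0,0,-0.001],[0,0,-0.002],[0,0,-0.003],[0,0,-0.004],[0,0,-0.005],[0,0,0]], twist=[0,0,0,0,0,0])

```text
time: 25.08
tool_pos: [564.8, -21.0, 110.8]
tcp_rot: [3.141, -0.001, 0.157]
contact_force: [0.9, 0.4, -0.0]
grip_width: 0.3
finger_force: 0.0
```

Call:
jog_arm(dp=[[0,0,-0.03],[0,0,-0.05],[0,0,-0.05],[0,0,0],[0,0,0]], twist=[0,0,0,0,0])

```text
time: 25.7
tool_pos: [564.0, -20.8, 239.8]
tcp_rot: [-3.141, 0.001, 0.157]
contact_force: [-0.3, -0.2, -1.0]
grip_width: 0.2
finger_force: 0.0
```

```bash
python3 - <<'E'
from h import *
b=bot.capture("side"); s=bot.capture("scene")
cv2.imwrite("pics/w8.png",np.hstack([cv2.resize(b[130:370,150:400],None,fx=1.6,fy=1.6),cv2.resize(s[180:330,140:390],None,fx=1.6,fy=2.56)]))
E
```

```text
(no output)
```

View pics/w8.png

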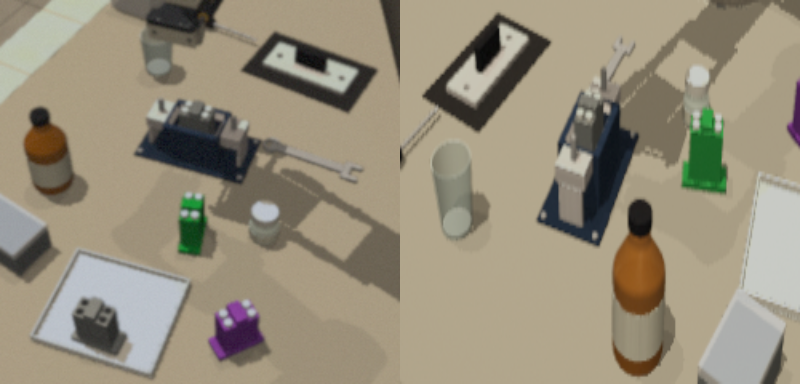

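The carrier is latched low in the well (its top level with the dowels), the cover lies flat within the mat, and the other things are where they were.

```bash
python3 -c "
from plant import bot
print(bot.close_job())"
```

```text
the job is handed in; nothing more can be done
None
```

The job is handed in: the cover plate lies flat and lengthwise on the mat, the filled carrier is latched down in the feeder's well, and nothing else looked moved in the last pictures; about 26 s used, verdict not shown.

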